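# Put the objective lens away in its screw-top dock

## Task

Put the slim objective lens away: stand it, as it is, in the open lens dock, then close the dock with its tall black screw cover. Set the cover on the thread and turn it backwards (anticlockwise seen from above) with only a light touch of pressure until you feel it drop off the thread's start, then screw it clockwise fully home against the dock's flange, finger-tight but not forced, and let go. Be gentle with glass and thread: never lean hard on the cover or the lens, and leave the other things on the table where they are.

Things in the scene. Friction and masses are not known exactly. Their poses are not given: they have to be found in the camera images.
- dock: the open lens dock, bolted down: aluminium foot 88 x 88 x 8 mm, on it a flange 66 mm across (top 12 mm up), on that an upright threaded tube, the neck, 42 mm across, top 30 mm up. Origin: centre of the foot's underside, on the table, z up. Its yaw does not tell where the thread starts: the neck is clamped in at any angle. A like dock beside it, already closed with its own cover, is not part of the job
- dock_seat (a point): on the dock's axis, 12 mm above its origin: the top of the flange, against which the cover's rim must come. The lens stands inside the neck on a rubber pad 1 mm higher, in a bore 38 mm wide (35 mm at the lip). Turning the cover takes about 0.1 N m on the thread; once home, 0.2 to 0.3 N m is finger-tight and 0.5 N m too much, 0.1 rad of turn apart
- dock_mouth (a point): on the dock's axis, 29.8 mm above its origin: the neck's top edge, its outside tapering in from 42 to 38 mm over the last 3.8 mm. Round the neck run three equal thread ridges, right-handed, 120 degrees apart, 2.5 mm thick, standing out 3.4 mm, lead 19.5 mm per turn (3.1 mm per rad); their blunt upper ends lie 6.8 mm below this point
- cover: the black screw cover, standing open end down: 54 mm tall, 55 mm across (24 flats, knurled), bore 50.8 mm wide and 50 mm deep, some 75 g. Origin: centre of the open rim, z up. Three lugs inside, 120 degrees apart, 2.5 mm thick, 4 mm above the rim, reach in to 44.2 mm across: 1 mm of side play on the neck. Engaged, the thread has 1.5 mm of play up and down
- cover_top (a point): centre of the cover's flat top, 54 mm above its origin. Set on the thread, the rim rests 3.5 to 10 mm above the flange, by chance of angle. Turned anticlockwise it climbs to 9.5 mm, then drops 6 mm (within 2.1 rad of turning). From there it screws down 3.5 mm in about 1.3 rad clockwise; pressed down it then turns up to 0.7 rad more with the rim on the flange before the thread pulls tight
- lens: the slim objective lens, standing upright on the table, round glass up: dark metal barrel 28 mm across, 47 mm tall with its brass foot (23 mm across, 4 mm high), some 110 g. Origin: centre of the foot's underside, z up. Standing in the dock its top is 30 mm above the neck's top edge
- wide_lens: bystander: the short, wide lens, 48 mm across and 37 mm tall, standing on the table; origin at its foot, z up
- ring_gauge: bystander: plain steel ring, 64 mm across, 14 mm high, lying on the table; origin at the centre of its underside
- gauge_block: bystander: flat steel block, 60 x 35 x 9 mm; origin at the centre of its underside
- caliper: bystander: digital caliper lying flat, 235 mm long; origin under the middle of its beam

How it is judged:
On the way, in this order (a step that is already met when the one before it is completed fails the run):
1. the lens stands in the dock (horizontal distance between lens and dock below 0.008 m and z of lens in the frame of dock below 0.0155 m and angle between lens's own z axis and vertical below 0.15 rad), for 0.2 s.
2. the cover, resting on the dock's thread, has been turned back up to the start of the thread (its rim 9 mm or more above the flange, resting or turning on the dock, level and centred) (z of cover in the frame of dock between 0.021 and 0.0228 m and (angular speed of cover above 0.08 rad/s or linear speed of cover below 0.003 m/s) and horizontal distance between cover and dock below 0.003 m and angle between cover's own z axis and vertical below 0.1 rad and contact force between cover and dock above 0.3 N), for 0.05 s.
3. the cover has dropped in (its rim less than 5 mm above the flange, still centred and level) (z of cover in the frame of dock below 0.017 m and horizontal distance between cover and dock below 0.003 m and angle between cover's own z axis and vertical below 0.1 rad), for 0.05 s.
At the end, for the whole second after the job is handed in: the cover is home and finger-tight: rim within 1.5 mm of the dock's flange, centred within 3 mm, level within 0.06 rad, bearing on the dock with over 5 N; inside, the lens stands upright on the pad (within 8 mm of the dock's axis, foot at most 2.5 mm above the pad); both are at rest (all of step 1 and z of cover in the frame of dock between 0.0105 and 0.0135 m and horizontal distance between cover and dock below 0.003 m and angle between cover's own z axis and vertical below 0.06 rad and contact force between cover and dock above 5 N and linear speed of each of cover, lens below 0.01 m/s); the robot touches nothing.
It fails at once if the cover is leaned on: pressed on the dock with more than 35 N while it is still up on the thread (rim 3 mm or more above the flange) (z of cover in the frame of dock above 0.015 m and contact force between cover and dock above 35 N).
It fails at once if the cover is overtightened: forced against the dock with more than 90 N (contact force between cover and dock above 90 N).
It fails at once if the lens is pushed or dropped on the dock with more than 30 N (contact force between lens and dock above 30 N).
It fails at once if the cover knocks against the lens with more than 8 N (contact force between cover and lens above 8 N).
It fails at once if a bystander on the table is shifted by more than 20 mm (distance of any of wide_lens, ring_gauge, gauge_block, caliper from where it was at the start of the episode above 0.02 m).
It also fails if it takes over 72 s, if anything falls off the work surface, if the arm or the gripper's body presses on something with over 40 N, if the wrist force passes 120 N, or if a joint passes its speed limit or range.

## Robot

A 6-joint arm with a two-finger parallel gripper is mounted at the origin on the work surface. World frame = base frame: x ahead of the robot, y to its left, z up, the work surface at z = 0. Lengths are in m, angles in rad, forces in N, time in s.
With the tool pointing down it reaches from about 0.325 to 0.775 m from the base axis. Payload 5.5 kg.
Tool frame: the origin (TCP) lies midway between the tips of the shut fingers; the grasp point (between the pads) lies 19 mm behind it; z points along the fingers, y is the direction in which the jaws open and shut (so a half turn about z gives the same grasp; the last joint's range is limited). The gripper opens to 85 mm and grips with 20 to 120 N. Pads are 22 mm wide; open, the fingers measure 114 mm over their backs; the gripper's body (76 mm by 85 mm) begins 54 mm behind the grasp point. The pads swing forward as they close: fully open they stand 13 mm farther back than shut.
Start: joints at [-1.176, 0.091, 1.231, -0, 1.82, -0.057], TCP at [0.262, -0.54, 0.231] pointing down, gripper open.
Joint ranges: [-2.87, 2.87], [-0.86, 2.18], [0.17, 2.46], [-1.51, 4.65], [0.06, 2.69], [-2.65, 2.65]. Speed limits (rad/s): [2.57, 2.57, 3.01, 3.14, 3.14, 3.14].

## Interface

Orientations are given as a unit quaternion [w, x, y, z].
In Python, from rig import sense, get_image, get_calibration, hand_in gives the robot as it stands.
- The arm moves only by the tool servo_tool, never from a script. Its argument "moves" is a list that holds one entry, the list of rows, each a list of 5 numbers: the shift along the tool's x, y, z in units of 40 mm (1.0 is 40 mm), then the turn about the tool's z in units of 6 degrees (1.0 is 6 degrees), then the finger opening in mm, from 0 to 85.4. A call has 1 to 8 rows; each row shifts and turns the pose as measured when the row begins, along the tool's axes as they then stand; what a row does not reach is not made up. A row lasts 1/12 s, in which the tool goes at most 41.7 mm and 7.16 degrees, less where a joint would pass 70% of its speed; a pose out of reach is approached as far as the arm can. A call is refused whole if a number of a shift passes 1 or a number of a turn 1, either way. A call with a gripper value outside its range is refused whole. The fingers move at their own pace and stop on an object; "newtons" is the grip in N (left out, the last holds). Time passes only in rows, so rows that do not move let the fingers close. It gives the time, the measured TCP pose, the force and the opening at its end, in the units of the state.
- sense(): the state, without advancing time (a new reading comes with each control period).
- get_image(name): name is "scene" or "top"; returns the picture (384x512x3 uint8, blue, green, red); there is no depth.
- get_calibration(name): a dict with "fov_y" (degrees; the focal length in pixels is half the picture's height over the tangent of half this angle, whatever the lens; pixels are square), "cx", "cy" (the principal point, pixels), "origin" and "rotation" of the camera in the world. Camera axes: x right, y up, looking along -z (the intrinsics and any distortion apply to the point x, -y, -z); pixel columns grow to the right and rows downward; lengths in m; the calibration is good to about 2 mm. A picture is of the moment at which its call begins. get_calibration takes no time and is no camera call.
- hand_in(): hands the job in, once; it reports no verdict.
The state is a dict: "time": time; "qpos": joint angles; "dq": joint speeds; "joint_torque": joint torques, N m; "position": TCP position; "eef_rot": TCP orientation; "wrist_force": force on the tool from outside, world axes, zero at the start; "moment": the same for the moment, N m; "finger_gap": opening from 0.0 (shut) to 1.0 (fully open).
Only numpy, scipy, OpenCV 4.12 (cv2) and the standard library are available. Lean on these libraries where they do the work, as an engineer would, in place of code of your own. Each camera call takes 0.05 s, during which the arm holds its last target. There are 200 camera calls.

## Working session

There is one attempt and no reset: what is moved stays moved. The work goes in short steps, Python scripts to look and compute and a tool call to move; the robot and the scene stay as the last step left them, time stands still between calls to the robot, and variables do not carry over. Pictures are saved under pics/ and viewed, about 8 in all and at most 12, crops included, and the job is handed in when it is done.

Besides the shell and the picture viewer there is one more tool, called after ">>>" as name([rows], argument=value, ...), one row to a line, values as JSON. servo_tool: Moves the arm, as the interface text tells. Its arguments: {"type":"object","properties":{"moves":{"type":"array","items":{"type":"array","items":{"type":"array","items":{"type":"number"}}}},"newtons":{"type":"number"}},"required":["moves"]}

```bash
mkdir -p pics; ls
python3 - <<'E'
from rig import *
import cv2
s=sense(); print(s)
for n in("scene","top"):
    print(n,get_calibration(n)); cv2.imwrite(f"pics/{n}0.png",get_image(n))
E
```

```text
pics
{'time': 0.0, 'qpos': array([-1.17569709e+00,  9.18518349e-02,  1.23189384e+00,  3.79213121e-05,
        1.81983329e+00, -5.67036173e-02]), 'dq': array([-0.00062378,  0.00046477,  0.00057626, -0.00079297, -0.00036598,
       -0.00086393]), 'joint_torque': array([-7.78064568e-04, -4.58731484e+01, -4.18024385e+01, -3.47722544e-04,
        1.17369957e-02, -1.41347840e-05]), 'position': array([ 0.2618464 , -0.53951916,  0.23015061]), 'eef_rot': array([-9.82070680e-04,  9.74591074e-01,  2.23989403e-01, -1.49121594e-04]), 'wrist_force': array([-0.07675831,  0.17109109,  0.5276008 ]), 'moment': array([-0.07285079,  0.00283092, -0.04099856]), 'finger_gap': 1.0013929763891076}
scene {'fov_y': 50.370999962687264, 'cx': 253.40227014892127, 'cy': 198.05877471673355, 'origin': array([ 1.06579452, -0.47342346,  0.73130892]), 'rotation': array([0.8462622 , 0.36311573, 0.1449974 , 0.36188812])}
top {'fov_y': 57.494420560364354, 'cx': 255.3947668352838, 'cy': 194.52353044438686, 'origin': array([0.40235268, 0.03846055, 0.89057338]), 'rotation': array([-0.69623094, -0.05982035,  0.07892858,  0.71095308])}
```

View pics/scene0.png

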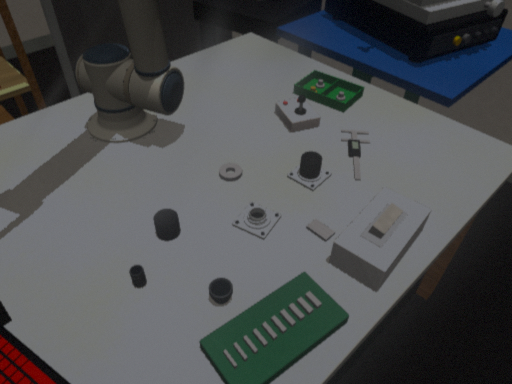

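View pics/top0.png

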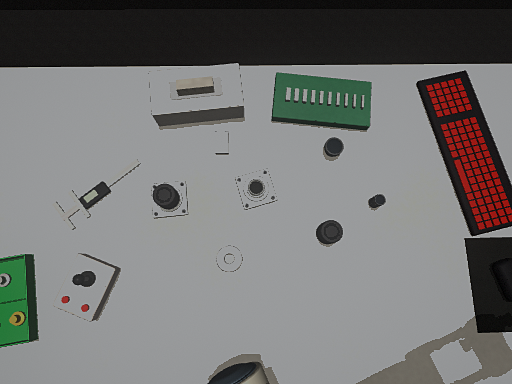

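Scene view: lens (137,276), cover (167,224), open dock (257,218), wide lens (220,290). Top view: lens (377,201), cover (329,232), open dock (256,188), wide lens (333,147), closed dock (167,196). Next I measure these with masks and rays.

```bash
cat > h.py <<'E'
from rig import *
import cv2, numpy as np
from scipy.spatial.transform import Rotation as R
def cam(n):
    c=get_calibration(n); f=192/np.tan(np.radians(c["fov_y"]/2)); w,x,y,z=c["rotation"]
    return f,c["cx"],c["cy"],np.array(c["origin"]),R.from_quat([x,y,z,w])
def ray(n,uv,z):
    f,cx,cy,o,r=cam(n); d=r.apply([(uv[0]-cx)/f,-(uv[1]-cy)/f,-1]); return o+d*(z-o[2])/d[2]
def proj(n,p):
    f,cx,cy,o,r=cam(n); q=r.inv().apply(np.asarray(p)-o); return np.array([cx-f*q[0]/q[2],cy+f*q[1]/q[2]])
def blob(img,uv,thr,rad=30):
    g=cv2.cvtColor(img,cv2.COLOR_BGR2GRAY); m=(g<thr).astype(np.uint8)
    k,l,st,ce=cv2.connectedComponentsWithStats(m)
    d=[np.hypot(*(ce[i]-uv))+(1e3 if st[i,4]<15 or st[i,4]>3000 else 0) for i in range(k)]; i=int(np.argmin(d)); return ce[i],st[i],l==i
def delta(target):
    """world TCP target -> tool-frame shift in units of 40 mm"""
    s=sense(); w,x,y,z=s["eef_rot"]; r=R.from_quat([x,y,z,w])
    return r.inv().apply(np.asarray(target)-s["position"])/0.04, s["position"], r.as_matrix()[:,1]
E
python3 - <<'E'
from h import *
pts={"lens":((137,276),(377,201),.047),"cover":((167,224),(329,232),.054),"wide":((220,290),(333,147),.037),"bore":((257,216),(256,187),.06)}
S,T=[cv2.imread(f"pics/{n}0.png") for n in("scene","top")]
for k,(a,b,h) in pts.items():
  for thr in (60,85):
    for n,im,uv in (("scene",S,a),("top",T,b)):
        c,st,_=blob(im,uv,thr); print(k,thr,n,c.round(1),st,ray(n,c,h/2).round(4))
def crop(im,u,v,r): return cv2.resize(im[v-r:v+r,u-r:u+r],(390,390),interpolation=cv2.INTER_CUBIC)
cv2.imwrite("pics/c1.png",np.vstack([np.hstack([crop(S,257,218,26),crop(T,256,188,26)])]))
E
```

```text
lens 60 scene [137.7 276.1] [130 265  16  23 271] [ 0.5511 -0.2912  0.0235]
lens 60 top [376.3 200.8] [369 195  16  13 146] [ 0.5528 -0.2938  0.0235]
lens 85 scene [137.7 276.1] [129 265  18  23 310] [ 0.551  -0.291   0.0235]
lens 85 top [376.4 200.9] [368 194  18  14 168] [ 0.5527 -0.294   0.0235]
cover 60 scene [166.7 224.7] [154 210  26  31 646] [ 0.4767 -0.165   0.027 ]
cover 60 top [329.3 231.8] [316 220  27  24 411] [ 0.4765 -0.168   0.027 ]
cover 85 scene [166.6 224.4] [153 209  28  32 706] [ 0.4758 -0.1646  0.027 ]
cover 85 top [328.9 231.9] [316 220  27  24 509] [ 0.4764 -0.167   0.027 ]
wide 60 scene [220.4 290.4] [209 278  23  26 468] [ 0.6924 -0.1875  0.0185]
wide 60 top [333.1 146.5] [324 138  19  19 240] [ 0.7008 -0.1947  0.0185]
wide 85 scene [220.2 291.5] [209 278  24  28 569] [ 0.6939 -0.1895  0.0185]
wide 85 top [333.2 146.8] [324 137  20  20 287] [ 0.6999 -0.1948  0.0185]
bore 60 scene [256.9 213.5] [251 209  13   9  79] [0.596  0.0106 0.03  ]
bore 60 top [255.8 187.1] [250 181  13  13 122] [0.5926 0.0117 0.03  ]
bore 85 scene [256.5 214.2] [248 208  18  13 175] [0.5969 0.0083 0.03  ]
bore 85 top [255.6 187.3] [248 180  15  16 154] [0.5921 0.0121 0.03  ]
```

View pics/c1.png

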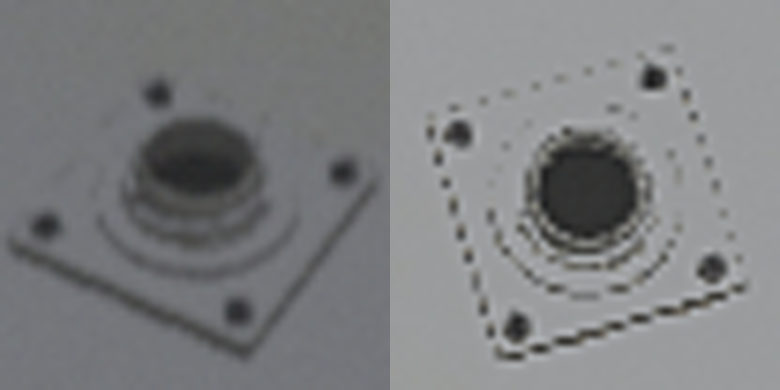

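Left is the scene view and right the top view. The foot's four bolts average to about (256.8,218.3) in scene and (255.6,188.5) in top. The mouth centre is about (256.7,212.5) in scene and (256,187) in top. I'll cross-check these by rays.

Run:
```python
from h import *
for n,uv,z in(("scene",(256.7,218.3),.009),("top",(255.6,188.5),.009),("scene",(256.7,212.5),.03),("top",(256.0,187.0),.03)): print(n,z,ray(n,uv,z).round(4))
d,p,y=delta([.552,-.2925,.12]); print(d.round(2),p,y)
s=sense()['eef_rot'];print(R.from_quat([s[1],s[2],s[3],s[0]]).as_matrix().round(3))
```

```text
scene 0.009 [0.5932 0.0135 0.009 ]
top 0.009 [0.5935 0.0115 0.009 ]
scene 0.03 [0.5934 0.0126 0.03  ]
top 0.03 [0.5928 0.0111 0.03  ]
[ 9.22 -2.39  2.76] [ 0.26185972 -0.53957009  0.23025368] [ 0.43657325 -0.89966703 -0.00174167]
[[ 0.9    0.437 -0.001]
 [ 0.437 -0.9    0.002]
 [ 0.    -0.002 -1.   ]]
```

>>> servo_tool([
  [[0.9,-0.25,0.2,0,60],[0.9,-0.25,0.2,0,60],[0.9,-0.25,0.2,0,60],[0.9,-0.25,0.2,0,60],[0.9,-0.25,0.2,0,60],[0.9,-0.25,0.2,0,60],[0.9,-0.25,0.2,0,60],[0.9,-0.25,0.2,0,60]],
], newtons=30)

```text
time: 0.77
position: [0.4882, -0.3403, 0.1599]
eef_rot: [-0.002, 0.976, 0.216, -0.003]
wrist_force: [1.1, -0.5, 0.1]
finger_gap: 0.701
```

Run:
```python
from h import *
d,p,y=delta([.552,-.2925,.09]); print(d.round(2),p,y,sense()['qpos'])
```

```text
[ 1.96 -0.4   1.74] [ 0.48817813 -0.3402645   0.1599243 ] [ 0.4224518  -0.90637584 -0.00416142] [-0.66472827  0.08037077  1.36801488 -0.00203166  1.69889741  0.46965246]
```

>>> servo_tool([
  [[0.6,-0.1,0.4,0,60],[0.5,-0.1,0.4,0,60],[0.4,-0.1,0.4,0,60],[0.2,-0.05,0.3,0,60],[0,0,0,0,60]],
])

```text
time: 1.18
position: [0.5498, -0.2878, 0.0923]
eef_rot: [-0.005, 0.975, 0.221, -0.004]
wrist_force: [-0.5, -0.3, -0.6]
finger_gap: 0.702
```

Run:
```python
from h import *
d,p,y=delta([.552,-.2925,.021]); print(d.round(2),p,y,sense()['finger_gap'])
a,b=get_image("scene"),get_image("top")
def crop(im,u,v,r): return cv2.resize(im[v-r:v+r,u-r:u+r],(390,390),interpolation=cv2.INTER_CUBIC)
cv2.imwrite("pics/c2.png",np.hstack([crop(a,140,262,40),crop(b,377,201,40)]))
```

```text
[0.01 0.15 1.78] [ 0.54979927 -0.28779563  0.09225549] [ 0.43163721 -0.9019842  -0.01066868] 0.7022655799203827
```

View pics/c2.png

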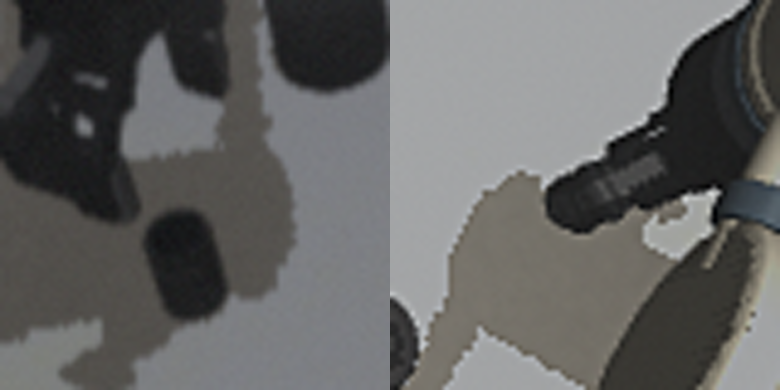

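The jaws straddle the lens in both views. Now I descend and grip.

>>> servo_tool([
  [[0,0.12,0.4,0,60],[0,0.05,0.5,0,60],[0,0,0.45,0,60],[0,0,0.3,0,60],[0,0,0.1,0,60],[0,0,0,0,60]],
])

```text
time: 1.78
position: [0.5512, -0.3055, 0.0335]
eef_rot: [0.003, 0.976, 0.216, 0.001]
wrist_force: [0.1, 0.5, 0.5]
finger_gap: 0.704
```

Run:
```python
from h import *
d,p,y=delta([.552,-.2925,.021]); print(d.round(2),p,y,sense()['finger_gap'])
```

```text
[ 0.15 -0.29  0.31] [ 0.55119599 -0.30546784  0.03347096] [ 0.42240138 -0.90638489  0.00659627] 0.7036502860414156
```

>>> servo_tool([
  [[0.05,-0.15,0.1,0,60],[0.05,-0.1,0.1,0,60],[0,0,0,0,60],[0,0,0,0,60]],
])

```text
time: 2.12
position: [0.5514, -0.2957, 0.0291]
eef_rot: [0.005, 0.977, 0.215, 0.003]
wrist_force: [-0.3, -0.1, 1.0]
finger_gap: 0.705
```

Run:
```python
from h import *
d,p,y=delta([.552,-.2925,.021]); print(d.round(2),p,y,sense()['finger_gap'],sense()['dq'].round(3))
```

```text
[ 0.05 -0.07  0.2 ] [ 0.55135441 -0.29569285  0.02912535] [ 0.42069335 -0.90713307  0.01125652] 0.7049386152268836 [ 0.008 -0.011  0.004  0.005 -0.001  0.005]
```

>>> servo_tool([
  [[0.05,-0.08,0.2,0,60],[0,0,0.1,0,60],[0,0,0,0,45],[0,0,0,0,30],[0,0,0,0,22],[0,0,0,0,22],[0,0,0,0,22],[0,0,0,0,22]],
])

```text
time: 2.78
position: [0.5529, -0.2912, 0.0175]
eef_rot: [0.006, 0.976, 0.216, 0.004]
wrist_force: [-1.5, -0.1, -0.3]
finger_gap: 0.319
```

Run:
```python
from h import *
s=sense();d,p,y=delta([.552,-.2925,.021]); print(d.round(2),p,y,s['finger_gap']*85.4,s['wrist_force'])
```

```text
[-0.04  0.02 -0.09] [ 0.55294358 -0.29115097  0.01746225] [ 0.42202959 -0.90649273  0.01272636] 27.280893618192028 [-1.48665291 -0.10151971 -0.32475528]
```

Gripped at 27.3 mm, which fits the 28 mm barrel. I'll regrip about 5 mm higher so the tips clear the neck, then lift.

>>> servo_tool([
  [[0,0,0,0,40],[0,0,0,0,40],[0,0,-0.12,0,40],[0,0,0,0,40],[0,0,0,0,22],[0,0,0,0,22],[0,0,0,0,22],[0,0,0,0,22]],
])

```text
time: 3.45
position: [0.5531, -0.2917, 0.0232]
eef_rot: [0.006, 0.976, 0.216, 0.004]
wrist_force: [-0.6, 0.2, -0.4]
finger_gap: 0.316
```

>>> servo_tool([
  [[0,0,0,0,22],[0,0,-0.3,0,22],[0,0,-0.6,0,22],[0,0,-0.6,0,22],[0,0,-0.6,0,22],[0,0,-0.3,0,22],[0,0,0,0,22]],
])

```text
time: 4.03
position: [0.5502, -0.2896, 0.1228]
eef_rot: [0.004, 0.976, 0.216, 0.002]
wrist_force: [0.1, 0.3, -0.0]
finger_gap: 0.314
```

Run:
```python
from h import *
s=sense();d,p,y=delta([.5932,.012,.14]); print(d.round(2),p,y,s['finger_gap']*85.4,s['wrist_force'],s['qpos'])
```

```text
[ 4.15 -6.38 -0.47] [ 0.55022786 -0.28960713  0.12281813] [ 0.4216796  -0.90670435  0.00857509] 26.79404060181105 [ 0.07409621  0.28606225 -0.03146108] [-0.53757822  0.14721401  1.3618593  -0.00296938  1.62416349  0.5977237 ]
```

>>> servo_tool([
  [[0.3,-0.5,-0.1,0,22],[0.55,-0.85,-0.1,0,22],[0.55,-0.85,0,0,22],[0.55,-0.85,0,0,22],[0.55,-0.85,0,0,22],[0.5,-0.75,0,0,22],[0.25,-0.4,0,0,22],[0,0,0,0,22]],
])

```text
time: 4.7
position: [0.5823, -0.0443, 0.1232]
eef_rot: [0.003, 0.977, 0.212, 0.0]
wrist_force: [-0.1, -0.2, -2.0]
finger_gap: 0.313
```

Run:
```python
from h import *
s=sense();d,p,y=delta([.5932,.012,.12]); print(d.round(2),p,y,s['finger_gap']*85.4,s['wrist_force'],s['dq'].round(2))
```

```text
[ 0.83 -1.17  0.07] [ 0.58231581 -0.044264    0.12322265] [ 0.41522756 -0.9096926   0.00674108] 26.713552788640317 [-0.09573843 -0.189122   -2.03466819] [ 0.01  0.    0.02 -0.02 -0.01 -0.02]
```

>>> servo_tool([
  [[0.35,-0.5,0.1,0,22],[0.3,-0.4,0.1,0,22],[0.15,-0.2,0.1,0,22],[0,0,0,0,22],[0,0,0,0,22]],
])

```text
time: 5.12
position: [0.5918, 0.01, 0.1056]
eef_rot: [0.004, 0.977, 0.213, -0.003]
wrist_force: [0.7, -0.7, -0.3]
finger_gap: 0.318
```

Run:
```python
from h import *
s=sense();d,p,y=delta([.5932,.012,.065]); print(d.round(2),p,y,s['dq'].round(2),s['qpos'])
a,b=get_image("scene"),get_image("top")
def crop(im,u,v,r): return cv2.resize(im[v-r:v+r,u-r:u+r],(390,390),interpolation=cv2.INTER_CUBIC)
cv2.imwrite("pics/c3.png",np.hstack([crop(a,257,205,40),crop(b,256,188,40)]))
```

```text
[ 0.06 -0.04  1.01] [0.5917653  0.01003697 0.10555672] [ 0.41706892 -0.90885419  0.00612964] [ 0.    0.01  0.01  0.   -0.01 -0.  ] [-0.03533436  0.08501496  1.45954345 -0.00899756  1.60128036  1.10500423]
```

View pics/c3.png

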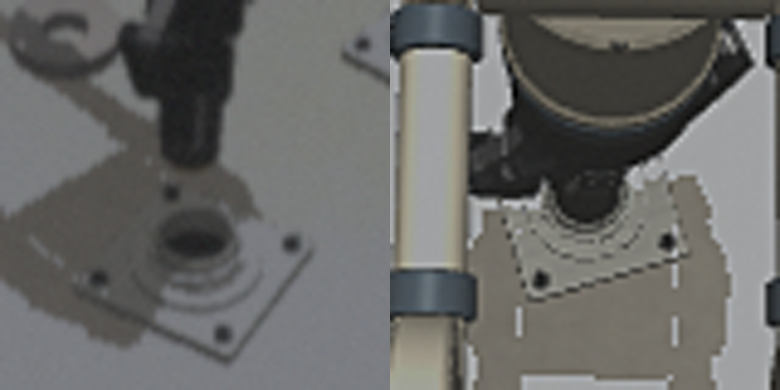

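The lens hangs above the dock. Its bottom is at about scene (255.6,198.0), and the neck mouth is just below and in front of it. I'll check the lateral offset by ray.

Run:
```python
from h import *
p=sense()['position']; z=p[2]-.0232
print(ray("scene",(255.4,198),z), "proj expected",proj("scene",[p[0],p[1],z]), proj("scene",[p[0],p[1],.03]))
```

```text
[0.59385775 0.00629345 0.08255659] proj expected [255.73950635 196.87550414] [255.26850178 212.77330217]
```

>>> servo_tool([
  [[0.05,-0.04,0.3,0,22],[0.02,0,0.3,0,22],[0,0,0.2,0,22],[0,0,0.1,0,22],[0,0,0,0,22],[0,0,0,0,22]],
])

```text
time: 5.72
position: [0.5931, 0.0074, 0.0652]
eef_rot: [0.004, 0.978, 0.21, -0.004]
wrist_force: [0.1, -0.1, -0.5]
finger_gap: 0.31
```

Run:
```python
from h import *
s=sense();d,p,y=delta([.5932,.012,.038]); print(d.round(2),p,y,s['wrist_force'])
```

```text
[ 0.06 -0.11  0.68] [0.59305308 0.00737595 0.06523134] [ 0.41092829 -0.91164211  0.00682588] [ 0.07289056 -0.0941836  -0.46284954]
```

>>> servo_tool([
  [[0.06,-0.1,0.05,0,22],[0,0,0.1,0,22],[0,0,0.1,0,22],[0,0,0,0,22],[0,0,0,0,22]],
])

```text
time: 6.13
position: [0.5941, 0.0125, 0.0551]
eef_rot: [0.004, 0.978, 0.21, -0.003]
wrist_force: [0.1, -0.5, -2.1]
finger_gap: 0.311
```

Run:
```python
from h import *
s=sense();d,p,y=delta([.5932,.012,.037]); print(d.round(2),p,y,s['wrist_force'])
```

```text
[-0.02 -0.    0.45] [0.59408903 0.01248809 0.05508129] [ 0.41111691 -0.91155238  0.00742657] [ 0.07062447 -0.46281404 -2.05175302]
```

>>> servo_tool([
  [[-0.02,0,0.1,0,22],[0,0,0.1,0,22],[0,0,0.1,0,22],[0,0,0.05,0,22],[0,0,0,0,22],[0,0,0,0,22]],
])

```text
time: 6.63
position: [0.5934, 0.012, 0.0399]
eef_rot: [0.005, 0.978, 0.21, -0.003]
wrist_force: [0.0, -0.1, -1.2]
finger_gap: 0.315
```

Run:
```python
from h import *
s=sense();d,p,y=delta([.5932,.012,.037]); print(d.round(2),p,y,s['wrist_force'])
```

```text
[-0.   -0.    0.07] [0.59338637 0.01199229 0.03991947] [ 0.41121069 -0.91150715  0.0077777 ] [ 0.03661782 -0.10201584 -1.24494786]
```

Inside the bore with no contact so far; the foot is about 3.5 mm above the pad. I'll lower gently to touch, then release.

>>> servo_tool([
  [[0,0,0.05,0,22],[0,0,0.04,0,22],[0,0,0.0,0,22],[0,0,0,0,22]],
])

```text
time: 6.97
position: [0.5937, 0.0119, 0.0364]
eef_rot: [0.005, 0.978, 0.21, -0.002]
wrist_force: [0.0, -0.7, -1.8]
finger_gap: 0.317
```

Run:
```python
from h import *
s=sense();print(s['position'],s['wrist_force'],s['finger_gap']*85.4)
```

```text
[0.59366322 0.0118873  0.03640104] [ 0.0112295  -0.6531073  -1.84787217] 27.0293945406063
```

>>> servo_tool([
  [[0,0,0,0,30],[0,0,0,0,36],[0,0,0,0,46],[0,0,0,0,56],[0,0,-0.2,0,60],[0,0,-0.5,0,60],[0,0,-0.8,0,80],[0,0,-0.8,0,80]],
])

```text
time: 7.63
position: [0.5897, 0.0129, 0.1239]
eef_rot: [0.003, 0.978, 0.21, -0.009]
wrist_force: [1.6, -0.1, 0.5]
finger_gap: 0.929
```

>>> servo_tool([
  [[0,0,-0.5,0,80],[-0.2,0.3,-0.2,0,80],[-0.4,0.6,0,0,80],[-0.5,0.7,0,0,80],[-0.5,0.7,0,0,80],[-0.3,0.4,0,0,80],[0,0,0,0,80]],
])

```text
time: 8.22
position: [0.5672, -0.1237, 0.1684]
eef_rot: [0.007, 0.977, 0.213, -0.001]
wrist_force: [-0.1, -0.3, 0.5]
finger_gap: 0.939
```

Run:
```python
from h import *
s=sense();d,p,y=delta([.4765,-.166,.12]); print(d.round(2),p,y,s['wrist_force'],s['qpos'])
a,b=get_image("scene"),get_image("top")
def crop(im,u,v,r): return cv2.resize(im[v-r:v+r,u-r:u+r],(390,390),interpolation=cv2.INTER_CUBIC)
cv2.imwrite("pics/c4.png",np.hstack([crop(a,257,210,26),crop(b,256,188,26)]))
```

```text
[-2.5   0.    1.22] [ 0.56722207 -0.12369542  0.16840025] [ 0.41586057 -0.90934382  0.01240156] [-0.05172634 -0.25701087  0.52183378] [-0.26599801  0.03168358  1.40357049 -0.01254753  1.70188253  0.87423466]
```

View pics/c4.png

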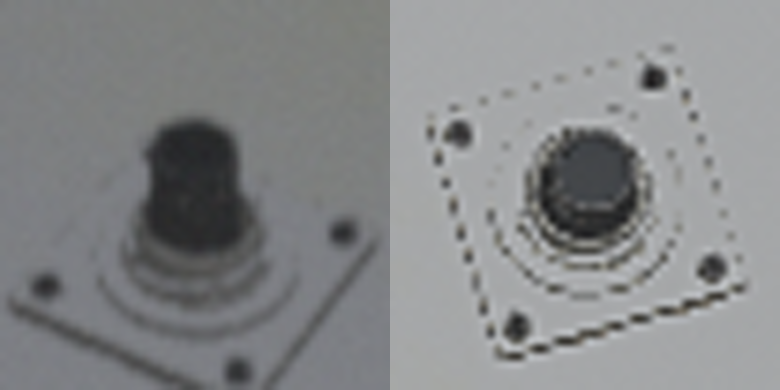

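The lens stands upright and centred in the neck in both views (scene crop 195,185; top crop 588,175). Now for the cover.

>>> servo_tool([
  [[-0.4,0,0.1,0,85],[-0.6,0,0.2,0,85],[-0.6,0,0.2,0,85],[-0.5,0,0.2,0,85],[-0.3,0,0.2,0,85],[0,0,0,0,85],[0,0,0,0,85]],
])

```text
time: 8.9
position: [0.4791, -0.155, 0.1293]
eef_rot: [0.003, 0.976, 0.218, -0.0]
wrist_force: [0.1, -0.2, -0.5]
finger_gap: 0.994
```

Run:
```python
from h import *
s=sense();d,p,y=delta([.4765,-.166,.09]); print(d.round(2),p,y,s['wrist_force'])
```

```text
[-0.17  0.21  0.98] [ 0.4791016  -0.15502577  0.12925776] [ 0.42616775 -0.90462382  0.00606627] [ 0.05185777 -0.22314035 -0.45715692]
```

>>> servo_tool([
  [[-0.12,0.15,0.2,0,85],[-0.05,0.05,0.3,0,85],[0,0,0.3,0,85],[0,0,0.1,0,85],[0,0,0,0,85],[0,0,0,0,85]],
])

```text
time: 9.4
position: [0.4789, -0.1636, 0.0893]
eef_rot: [0.003, 0.975, 0.221, 0.0]
wrist_force: [-0.3, -0.4, 0.1]
finger_gap: 0.993
```

Run:
```python
from h import *
s=sense();d,p,y=delta([.4765,-.166,.02]); print(d.round(2),p,y,s['wrist_force'])
```

```text
[-0.08  0.02  1.73] [ 0.47894636 -0.16362171  0.08932109] [ 0.4303086  -0.90266848  0.00491283] [-0.28985207 -0.44161074  0.1281132 ]
```

>>> servo_tool([
  [[-0.05,0.02,0.2,0,85],[-0.03,0,0.3,0,85],[0,0,0.3,0,85],[0,0,0.1,0,85],[0,0,0,0,85],[0,0,0,0,85]],
])

```text
time: 9.9
position: [0.4762, -0.1658, 0.049]
eef_rot: [0.002, 0.975, 0.221, -0.0]
wrist_force: [0.1, 0.7, 0.6]
finger_gap: 0.996
```

Run:
```python
from h import *
s=sense();d,p,y=delta([.4765,-.166,.015]); print(d.round(2),p,y,s['wrist_force'])
```

```text
[0.01 0.   0.85] [ 0.47620304 -0.16581939  0.04895595] [ 0.43057002 -0.90254742  0.00419627] [0.12113601 0.70320104 0.572269  ]
```

>>> servo_tool([
  [[0,0,0.25,0,85],[0,0,0.3,0,85],[0,0,0.2,0,85],[0,0,0.1,0,85],[0,0,0,0,85],[0,0,0,0,70],[0,0,0,0,62],[0,0,0,0,58]],
])

```text
time: 10.57
position: [0.4764, -0.166, 0.0116]
eef_rot: [0.002, 0.975, 0.221, -0.0]
wrist_force: [-0.2, -0.8, -0.5]
finger_gap: 0.677
```

>>> servo_tool([
  [[0,0,0,0,54],[0,0,0,0,50],[0,0,0,0,48],[0,0,0,0,48],[0,0,0,0,48]],
])

```text
time: 10.98
position: [0.4772, -0.1663, 0.0129]
eef_rot: [0.003, 0.975, 0.221, 0.001]
wrist_force: [1.2, 0.0, -0.3]
finger_gap: 0.642
```

Run:
```python
from h import *
s=sense();d,p,y=delta([.4765,-.166,.015]); print(d.round(2),p,y,s['wrist_force'],s['finger_gap']*85.4)
```

```text
[-0.01 -0.01 -0.05] [ 0.47716195 -0.16631338  0.01294092] [ 0.4306578  -0.90249385  0.00622194] [ 1.16019341  0.02237145 -0.28060901] 54.79177106405449
```

>>> servo_tool([
  [[0,0,-0.2,0,48],[0,0,-0.5,0,48],[0,0,-0.6,0,48],[0,0,-0.6,0,48],[0,0,-0.6,0,48],[0,0,-0.4,0,48],[0,0,-0.2,0,48],[0,0,0,0,48]],
], newtons=40)

```text
time: 11.65
position: [0.4753, -0.165, 0.1442]
eef_rot: [0.002, 0.975, 0.221, -0.0]
wrist_force: [0.3, 0.7, -1.5]
finger_gap: 0.639
```

Run:
```python
from h import *
s=sense();d,p,y=delta([.5936,.012,.13]); print(d.round(2),p,y,s['wrist_force'],s['finger_gap']*85.4)
```

```text
[ 4.57 -2.72  0.34] [ 0.47532089 -0.16500823  0.14423014] [ 0.43059294 -0.90253723  0.00403289] [ 0.32589043  0.66363373 -1.51154643] 54.602082905715434
```

>>> servo_tool([
  [[0.3,-0.2,0,0,48],[0.6,-0.35,0,0,48],[0.8,-0.45,0,0,48],[0.8,-0.45,0,0,48],[0.7,-0.45,0,0,48],[0.5,-0.3,0,0,48],[0.2,-0.1,0,0,48],[0,0,0,0,48]],
])

```text
time: 12.32
position: [0.5782, -0.0099, 0.1362]
eef_rot: [0.002, 0.976, 0.218, -0.004]
wrist_force: [1.3, -0.3, -1.1]
finger_gap: 0.638
```

Run:
```python
from h import *
s=sense();d,p,y=delta([.5936,.012,.12]); print(d.round(2),p,y,s['wrist_force'],s['finger_gap']*85.4)
```

```text
[ 0.58 -0.33  0.4 ] [ 0.57822955 -0.00994477  0.13616826] [ 0.42589689 -0.90477029  0.00160097] [ 1.25807551 -0.25511064 -1.10112228] 54.48997629326998
```

>>> servo_tool([
  [[0.3,-0.15,0.15,0,48],[0.2,-0.12,0.15,0,48],[0.05,-0.05,0.1,0,48],[0,0,0,0,48],[0,0,0,0,48]],
])

```text
time: 12.73
position: [0.5902, 0.008, 0.1156]
eef_rot: [0.002, 0.976, 0.217, -0.008]
wrist_force: [0.6, -0.9, 0.0]
finger_gap: 0.639
```

Run:
```python
from h import *
s=sense();d,p,y=delta([.5936,.012,.10]); print(d.round(2),p,y,s['wrist_force'],s['finger_gap']*85.4)
z=p[2]-.0129
print("rim proj",proj("scene",[p[0],p[1],z]),"lens top",proj("scene",[.5936,.012,.06]))
a,b=get_image("scene"),get_image("top")
def crop(im,u,v,r): return cv2.resize(im[v-r:v+r,u-r:u+r],(390,390),interpolation=cv2.INTER_CUBIC)
cv2.imwrite("pics/c5.png",np.hstack([crop(a,257,200,39),crop(b,256,188,39)]))
```

```text
[ 0.13 -0.05  0.39] [0.59020408 0.00802257 0.11562128] [ 0.42419235 -0.90557165  0.00090939] [ 0.62720161 -0.88183701  0.00478822] 54.546314473958255
rim proj [255.0039207  190.40244892] lens top [256.87002379 203.73621948]
```

View pics/c5.png

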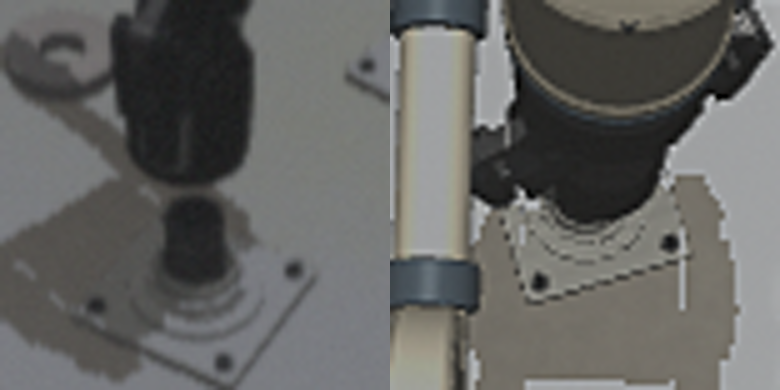

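The cover hangs over the lens. Rim centre is at scene x≈255.6 against lens x≈257, which agrees with the computed 3–4 mm offset. I'll correct that and descend.

>>> servo_tool([
  [[0.1,-0.05,0,0,48],[0.03,0,0,0,48],[0,0,0.1,0,48],[0,0,0.15,0,48],[0,0,0.1,0,48],[0,0,0,0,48],[0,0,0,0,48]],
])

```text
time: 13.42
position: [0.5945, 0.0104, 0.1023]
eef_rot: [0.003, 0.976, 0.216, -0.006]
wrist_force: [0.2, -0.0, -0.7]
finger_gap: 0.639
```

Run:
```python
from h import *
s=sense();d,p,y=delta([.5936,.012,.06]); print(d.round(2),p,y,s['wrist_force'],s['moment'])
```

```text
[ 0.01 -0.05  1.06] [0.59451344 0.01039289 0.10234321] [ 0.42188941 -0.9066429   0.00282571] [ 0.21636902 -0.01269754 -0.67255746] [ 0.01578852 -0.00158327 -0.03045357]
```

>>> servo_tool([
  [[0,-0.05,0.1,0,48],[0,0,0.2,0,48],[0,0,0.2,0,48],[0,0,0.1,0,48],[0,0,0,0,48],[0,0,0,0,48]],
])

```text
time: 13.92
position: [0.5927, 0.0123, 0.0747]
eef_rot: [0.003, 0.976, 0.216, -0.007]
wrist_force: [0.1, 0.6, -0.5]
finger_gap: 0.64
```

Run:
```python
from h import *
s=sense();d,p,y=delta([.5936,.012,.045]); print(d.round(2),p,y,s['wrist_force'],s['moment'])
```

```text
[0.03 0.02 0.74] [0.59266163 0.01229325 0.0746533 ] [ 0.42205235 -0.90656914  0.00205365] [ 0.08999558  0.55901548 -0.52297976] [-0.01904745 -0.00442962 -0.00100312]
```

>>> servo_tool([
  [[0.03,0.02,0.2,0,48],[0,0,0.2,0,48],[0,0,0.2,0,48],[0,0,0.1,0,48],[0,0,0,0,48],[0,0,0,0,48]],
])

```text
time: 14.42
position: [0.5937, 0.0117, 0.0431]
eef_rot: [0.003, 0.976, 0.216, -0.007]
wrist_force: [0.2, -0.2, -0.3]
finger_gap: 0.637
```

Run:
```python
from h import *
s=sense();d,p,y=delta([.5936,.012,.04]); print(d.round(2),p,y,s['wrist_force'],s['moment'])
```

```text
[ 0.   -0.01  0.08] [0.59370275 0.01173785 0.04311514] [ 0.42198955 -0.9065989   0.00180209] [ 0.21173993 -0.1740542  -0.30857792] [-0.00172231  0.0403678   0.01522914]
```

>>> servo_tool([
  [[0,0,0.06,0,48],[0,0,0.06,0,48],[0,0,0.04,0,48],[0,0,0,0,48]],
])

```text
time: 14.75
position: [0.594, 0.0117, 0.0368]
eef_rot: [0.003, 0.976, 0.216, -0.007]
wrist_force: [0.3, -0.5, -0.9]
finger_gap: 0.637
```

Run:
```python
from h import *
s=sense();d,p,y=delta([.5936,.012,.035]); print(d.round(2),p,y,s['wrist_force'],s['moment'])
```

```text
[-0.01 -0.01  0.05] [0.59401843 0.01165971 0.03679865] [ 0.42195686 -0.90661302  0.00229082] [ 0.32419087 -0.51272856 -0.91320103] [-0.01699345 -0.01978268 -0.07964051]
```

Lugs are now past the mouth with no side force. Next, slow steps to the thread.

>>> servo_tool([
  [[0,0,0.03,0,48],[0,0,0.03,0,48],[0,0,0,0,48]],
])

```text
time: 15.0
position: [0.5942, 0.0118, 0.0347]
eef_rot: [0.003, 0.976, 0.216, -0.006]
wrist_force: [0.2, 0.6, -0.7]
finger_gap: 0.639
```

>>> servo_tool([
  [[0,0,0.03,0,48],[0,0,0.02,0,48],[0,0,0,0,48]],
])

```text
time: 15.25
position: [0.5943, 0.0119, 0.0328]
eef_rot: [0.003, 0.976, 0.216, -0.006]
wrist_force: [-0.7, -0.2, -0.6]
finger_gap: 0.639
```

Run:
```python
from h import *
s=sense();d,p,y=delta([.5936,.012,.035]); print(d.round(2),p,y,s['wrist_force'],s['moment'])
```

```text
[-0.02 -0.01 -0.05] [0.59433168 0.01191824 0.03280155] [ 0.42207638 -0.90655711  0.00239561] [-0.73362973 -0.24534555 -0.64373574] [ 0.07483254 -0.08001269  0.0086866 ]
```

>>> servo_tool([
  [[-0.01,0,0.03,0,48],[0,0,0.02,0,48],[0,0,0,0,48]],
])

```text
time: 15.5
position: [0.5945, 0.012, 0.0325]
eef_rot: [0.003, 0.976, 0.216, -0.005]
wrist_force: [-1.0, 0.3, -1.3]
finger_gap: 0.637
```

>>> servo_tool([
  [[0,0,0.03,0,48],[0,0,0.02,0,48],[0,0,0,0,48]],
])

```text
time: 15.75
position: [0.5947, 0.0121, 0.0324]
eef_rot: [0.003, 0.976, 0.216, -0.005]
wrist_force: [-0.1, 0.4, -1.0]
finger_gap: 0.638
```

Run:
```python
from h import *
s=sense();d,p,y=delta([.5936,.012,.028]); print(d.round(2),p,y,s['wrist_force'],s['moment'])
```

```text
[-0.02 -0.01  0.11] [0.5946784  0.01210566 0.03244256] [ 0.42232781 -0.90643753  0.00319651] [-0.14860859  0.43898356 -0.99759137] [ 0.1181722   0.16938916 -0.02414268]
```

Contact on the thread: the TCP stays at 32.4 mm, so the rim is about 7.5 mm above the flange. I'll start turning anticlockwise with a slight press.

>>> servo_tool([
  [[0,0,0.05,-0.4,48],[0,0,0.05,-0.5,48],[0,0,0.05,-0.5,48]],
])

```text
time: 16.0
position: [0.5956, 0.013, 0.0325]
eef_rot: [0.002, 0.957, 0.289, -0.003]
wrist_force: [-8.5, -0.5, 12.4]
finger_gap: 0.634
```

Run:
```python
from h import *
s=sense();d,p,y=delta([.5936,.012,.028]); print(d.round(2),p,y,np.degrees(np.arctan2(y[1],y[0])),s['wrist_force'],s['moment'],s['qpos'][5],s['finger_gap']*85.4)
```

```text
[-0.05 -0.01  0.11] [0.59561114 0.0129781  0.03250152] [ 0.55326054 -0.83300491  0.00236375] -56.40890515089619 [-8.50168436 -0.50273495 12.40954295] [-0.00594064  1.41962084 -0.2691324 ] 0.9530077182508215 54.112663562953195
```

>>> servo_tool([
  [[-0.03,0,0.01,-0.6,48],[-0.02,0,0.02,-0.6,48],[0,0,0.02,-0.6,48],[0,0,0.02,-0.6,48]],
])

```text
time: 16.33
position: [0.5953, 0.013, 0.0333]
eef_rot: [0.002, 0.911, 0.412, -0.0]
wrist_force: [-2.1, 1.6, 5.3]
finger_gap: 0.643
```

Run:
```python
from h import *
s=sense();d,p,y=delta([.5936,.012,.028]); print(d.round(2),p,y,np.degrees(np.arctan2(y[1],y[0])),s['wrist_force'],s['moment'],s['qpos'][5],s['finger_gap']*85.4)
```

```text
[-0.05 -0.02  0.13] [0.59530528 0.01304288 0.03327861] [ 0.75129156 -0.65996422  0.002867  ] -41.29735079097143 [-2.14527019  1.57092948  5.3107802 ] [ 0.3587597   0.63875453 -0.18514619] 0.6878197210026556 54.94205731881806
```

>>> servo_tool([
  [[-0.02,-0.01,0.02,-0.5,48],[0,0,0.02,-0.5,48],[0,0,0.02,-0.5,48]],
])

```text
time: 16.58
position: [0.5947, 0.0133, 0.032]
eef_rot: [0.002, 0.874, 0.486, 0.0]
wrist_force: [-1.6, 0.5, -0.5]
finger_gap: 0.638
```

```bash
cat > st.py <<'E'
from h import *
s=sense();d,p,y=delta([.5936,.012,.028]); print(d.round(2),p.round(5),y.round(3),np.degrees(np.arctan2(y[1],y[0])).round(1),s['wrist_force'].round(1),s['moment'].round(2),s['qpos'][5].round(3),s['finger_gap']*85.4)
E
python3 st.py
```

```text
[-0.04 -0.01  0.1 ] [0.59473 0.01333 0.03198] [ 0.85  -0.527  0.003] -31.8 [-1.6  0.5 -0.5] [0.01 0.3  0.02] 0.522 54.468219321008284
```

Upward force vanished and the tool sank, so it has come off the start. I'll lower gently without turning.

>>> servo_tool([
  [[0,0,0.03,0,48],[0,0,0.03,0,48],[0,0,0.03,0,48]],
])

```text
time: 16.83
position: [0.5946, 0.0131, 0.0275]
eef_rot: [0.002, 0.874, 0.486, 0.0]
wrist_force: [-3.8, 1.2, 10.6]
finger_gap: 0.636
```

```bash
python3 st.py
```

```text
[-0.04 -0.01 -0.01] [0.5946  0.01308 0.02746] [ 0.85  -0.527  0.003] -31.8 [-3.8  1.2 10.6] [ 0.1   0.76 -0.07] 0.522 54.347679931532035
```

>>> servo_tool([
  [[0,0,0.03,0,48],[0,0,0.03,0,48],[0,0,0.02,0,48]],
])

```text
time: 17.08
position: [0.5947, 0.0131, 0.0276]
eef_rot: [0.002, 0.875, 0.484, 0.0]
wrist_force: [-2.3, 0.2, 3.0]
finger_gap: 0.64
```

```bash
python3 st.py
```

```text
[-0.04 -0.01 -0.01] [0.59468 0.0131  0.02758] [ 0.847 -0.531  0.003] -32.1 [-2.3  0.2  3. ] [-0.03  0.49 -0.04] 0.527 54.662387298340946
```

Dropped 5.8 mm and landed with 3–10 N contact, as predicted. Joint 6 has only 2.1 rad left clockwise, so I'll regrip after turning the open gripper back.

>>> servo_tool([
  [[0,0,0,0,58],[0,0,0,0,64],[-0.01,0,0,0,68],[0,0,0,-0.5,68],[0,0,0,-1,68],[0,0,0,-1,68],[0,0,0,-1,68],[0,0,0,-1,68]],
])

```text
time: 17.75
position: [0.5952, 0.0122, 0.0258]
eef_rot: [0.003, 0.733, 0.68, 0.0]
wrist_force: [0.1, 1.1, -0.2]
finger_gap: 0.8
```

>>> servo_tool([
  [[0,0,0,-1,68],[0,0,0,-1,68],[0,0,0,-1,68],[0,0,0,-1,68],[0,0,0,-1,68],[0,0,0,-0.5,68],[0,0,0,0,68]],
])

```text
time: 18.33
position: [0.5953, 0.0115, 0.0231]
eef_rot: [0.002, 0.496, 0.868, -0.001]
wrist_force: [0.2, -0.1, 0.2]
finger_gap: 0.795
```

```bash
python3 st.py
```

```text
[ 0.03 -0.03 -0.12] [0.59534 0.01154 0.0231 ] [0.862 0.507 0.001] 30.5 [ 0.2 -0.1  0.2] [ 0.   -0.02 -0.01] -0.567 67.86744942334666
```

>>> servo_tool([
  [[0.02,-0.03,-0.08,0,68],[0,0,0,0,62],[0,0,0,0,56],[0,0,0,0,50],[0,0,0,0,48],[0,0,0,0,48],[0,0,0,0,48]],
])

```text
time: 18.92
position: [0.5938, 0.0115, 0.0262]
eef_rot: [0.002, 0.5, 0.866, -0.001]
wrist_force: [0.6, -0.8, 0.7]
finger_gap: 0.643
```

```bash
python3 st.py
python3 - <<'E'
from h import *
a,b=get_image("scene"),get_image("top")
def crop(im,u,v,r): return cv2.resize(im[v-r:v+r,u-r:u+r],(390,390),interpolation=cv2.INTER_CUBIC)
cv2.imwrite("pics/c6.png",np.hstack([crop(a,257,205,30),crop(b,256,188,30)]))
E
```

```text
[ 0.01  0.   -0.04] [0.59382 0.0115  0.02621] [0.866 0.5   0.001] 30.0 [ 0.6 -0.8  0.7] [-0.01 -0.03 -0.02] -0.559 54.89390088710003
```

View pics/c6.png

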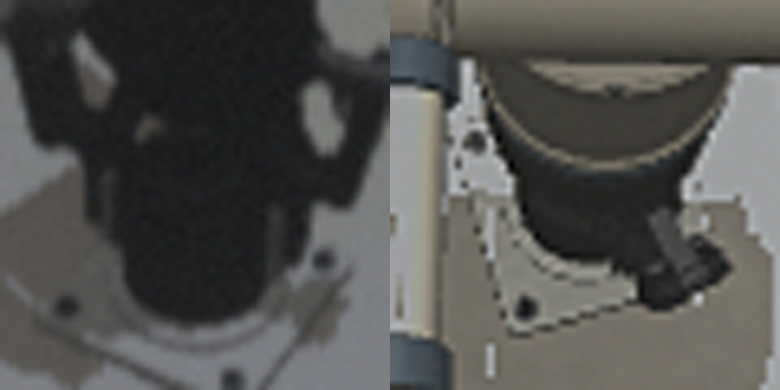

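The cover sits low on the dock, level, with the jaws on it: rim just above the flange at scene crop (195,320). Now I screw it clockwise.

>>> servo_tool([
  [[0,0,0.02,0.4,48],[0,0,0.03,0.7,48],[0,0,0.03,0.7,48],[0,0,0.03,0.7,48]],
])

```text
time: 19.35
position: [0.5944, 0.0114, 0.0253]
eef_rot: [0.003, 0.612, 0.791, -0.0]
wrist_force: [-3.7, 0.1, 4.6]
finger_gap: 0.636
```

```bash
python3 st.py
```

```text
[ 0.02 -0.01 -0.07] [0.59438 0.01137 0.0253 ] [0.968 0.251 0.004] 14.5 [-3.7  0.1  4.6] [-0.02  0.6   0.1 ] -0.289 54.305332268187506
```

>>> servo_tool([
  [[0,0,0.03,0.7,48],[0,0,0.03,0.7,48],[0,0,0.03,0.7,48],[0,0,0.03,0.7,48]],
])

```text
time: 19.68
position: [0.5941, 0.0113, 0.0244]
eef_rot: [0.004, 0.726, 0.688, 0.0]
wrist_force: [-2.2, -0.0, 4.8]
finger_gap: 0.635
```

```bash
python3 st.py
```

```text
[ 0.02 -0.01 -0.09] [0.59413 0.01132 0.02438] [ 0.999 -0.054  0.005] -3.1 [-2.2 -0.   4.8] [-0.14  0.61  0.04] 0.02 54.2135968774391
```

>>> servo_tool([
  [[0,0,0.03,0.7,48],[0,0,0.03,0.7,48],[0,0,0.03,0.7,48],[0,0,0.03,0.7,48],[0,0,0.03,0.7,48]],
])

```text
time: 20.1
position: [0.5937, 0.0113, 0.0232]
eef_rot: [0.004, 0.844, 0.536, 0.0]
wrist_force: [-2.7, 0.1, 5.2]
finger_gap: 0.635
```

```bash
python3 st.py
```

```text
[ 0.01 -0.01 -0.12] [0.59374 0.01126 0.02317] [ 0.905 -0.426  0.007] -25.2 [-2.7  0.1  5.2] [-0.01  0.59  0.03] 0.405 54.26543852952478
```

>>> servo_tool([
  [[0,0,0.03,0.7,48],[0,0,0.03,0.7,48],[0,0,0.03,0.7,48],[0,0,0.03,0.5,48]],
])

```text
time: 20.43
position: [0.5934, 0.0113, 0.0226]
eef_rot: [0.004, 0.912, 0.41, 0.001]
wrist_force: [-3.5, 0.1, 7.8]
finger_gap: 0.638
```

```bash
python3 st.py
```

```text
[ 0.02 -0.01 -0.14] [0.59341 0.01126 0.02259] [ 0.747 -0.665  0.008] -41.6 [-3.5  0.1  7.8] [0.06 0.77 0.08] 0.693 54.50297604459623
```

Rim on the flange: the descent stopped after 1.25 rad. Now the remaining turn in small bites, watching moment z.

>>> servo_tool([
  [[0,0,0.02,0.5,48],[0,0,0.02,0.5,48],[0,0,0.02,0.5,48]],
])

```text
time: 20.68
position: [0.5931, 0.0112, 0.0226]
eef_rot: [0.004, 0.943, 0.333, 0.001]
wrist_force: [-2.4, 0.1, 4.2]
finger_gap: 0.634
```

```bash
python3 st.py
```

```text
[ 0.02 -0.01 -0.13] [0.59311 0.01122 0.02265] [ 0.628 -0.778  0.008] -51.1 [-2.4  0.1  4.2] [0.07 0.51 0.05] 0.858 54.141570064082
```

>>> servo_tool([
  [[0,0,0.02,0.5,48],[0,0,0.02,0.5,48]],
])

```text
time: 20.85
position: [0.593, 0.0112, 0.0226]
eef_rot: [0.004, 0.96, 0.28, 0.001]
wrist_force: [-2.3, 0.5, 4.4]
finger_gap: 0.637
```

```bash
python3 st.py
```

```text
[ 0.02 -0.01 -0.13] [0.59296 0.01124 0.02262] [ 0.538 -0.843  0.008] -57.4 [-2.3  0.5  4.4] [0.02 0.48 0.11] 0.968 54.43795396339588
```

>>> servo_tool([
  [[0,0,0.02,0.5,48],[0,0,0.02,0.5,48]],
])

```text
time: 21.02
position: [0.5929, 0.0114, 0.0226]
eef_rot: [0.004, 0.974, 0.227, 0.001]
wrist_force: [-1.6, 0.1, 3.5]
finger_gap: 0.635
```

```bash
python3 st.py
```

```text
[ 0.02 -0.01 -0.14] [0.59289 0.01135 0.02259] [ 0.443 -0.897  0.008] -63.7 [-1.6  0.1  3.5] [0.2  0.53 0.16] 1.078 54.24164339130331
```

>>> servo_tool([
  [[0,0,0.02,0.4,48],[0,0,0.02,0.4,48]],
])

```text
time: 21.18
position: [0.5929, 0.0117, 0.0225]
eef_rot: [0.003, 0.983, 0.184, 0.002]
wrist_force: [-1.8, 0.7, 4.1]
finger_gap: 0.635
```

```bash
python3 st.py
```

```text
[ 0.02  0.   -0.14] [0.59285 0.01171 0.02253] [ 0.362 -0.932  0.007] -68.8 [-1.8  0.7  4.1] [0.29 0.63 0.34] 1.166 54.237495833775135
```

>>> servo_tool([
  [[0,0,0.01,0.4,48],[0,0,0.01,0.4,48]],
])

```text
time: 21.35
position: [0.5926, 0.0121, 0.0225]
eef_rot: [0.003, 0.99, 0.141, 0.002]
wrist_force: [1.1, -0.2, 2.4]
finger_gap: 0.631
```

```bash
python3 st.py
```

```text
[ 0.02  0.01 -0.14] [0.59264 0.01207 0.02248] [ 0.28  -0.96   0.006] -73.7 [ 1.1 -0.2  2.4] [0.34 0.43 0.64] 1.253 53.8808534741271
```

The moment rose faster than I expected, to 0.64 N m, which is over finger-tight. I'll ease back a few degrees.

>>> servo_tool([
  [[0,0,0,-0.4,48]],
])

```text
time: 21.43
position: [0.5926, 0.0121, 0.0225]
eef_rot: [0.003, 0.987, 0.161, 0.002]
wrist_force: [1.8, -0.2, -1.1]
finger_gap: 0.636
```

```bash
python3 st.py
```

```text
[ 0.02  0.01 -0.14] [0.59261 0.01213 0.02251] [ 0.317 -0.948  0.006] -71.5 [ 1.8 -0.2 -1.1] [ 0.15  0.16 -0.31] 1.214 54.301746137565715
```

>>> servo_tool([
  [[0,0,0,-0.4,48]],
])

```text
time: 21.52
position: [0.5926, 0.0122, 0.0225]
eef_rot: [0.003, 0.983, 0.182, 0.001]
wrist_force: [0.7, 0.0, 1.1]
finger_gap: 0.642
```

```bash
python3 st.py
```

```text
[ 0.02  0.01 -0.14] [0.5926  0.01215 0.02255] [ 0.358 -0.934  0.006] -69.0 [0.7 0.  1.1] [ 0.23  0.23 -0.17] 1.171 54.85245565618491
```

>>> servo_tool([
  [[0,0,0,-0.3,48]],
])

```text
time: 21.6
position: [0.5926, 0.0122, 0.0226]
eef_rot: [0.002, 0.98, 0.198, 0.001]
wrist_force: [0.3, 0.4, 0.0]
finger_gap: 0.635
```

```bash
python3 st.py
```

```text
[ 0.02  0.02 -0.14] [0.59258 0.01222 0.02257] [ 0.388 -0.922  0.005] -67.2 [0.3 0.4 0. ] [ 0.14  0.21 -0.1 ] 1.138 54.23777819536659
```

>>> servo_tool([
  [[0,0,0,0,48]],
])

```text
time: 21.68
position: [0.5926, 0.0122, 0.0226]
eef_rot: [0.002, 0.98, 0.199, 0.001]
wrist_force: [1.0, -0.4, 0.5]
finger_gap: 0.636
```

```bash
python3 st.py
```

```text
[ 0.02  0.02 -0.14] [0.59257 0.01222 0.0226 ] [ 0.389 -0.921  0.005] -67.1 [ 1.  -0.4  0.5] [0.09 0.2  0.15] 1.137 54.34530258504123
```

Loosening torque fell with each step, so the cover did turn back. I'll retighten in tiny single rows to about 0.25–0.3 N m.

>>> servo_tool([
  [[0,0,0,0.25,48]],
])

```text
time: 21.77
position: [0.5925, 0.0122, 0.0225]
eef_rot: [0.002, 0.983, 0.185, 0.001]
wrist_force: [0.5, -0.1, -0.1]
finger_gap: 0.636
```

```bash
python3 st.py
```

```text
[ 0.02  0.02 -0.14] [0.59252 0.01225 0.02255] [ 0.364 -0.931  0.005] -68.6 [ 0.5 -0.1 -0.1] [0.19 0.26 0.35] 1.164 54.28094791378325
```

About 0.3–0.35 N m, the same as on the first pass at this angle: finger-tight. Release and retreat.

>>> servo_tool([
  [[0,0,0,0,48],[0,0,0,0,60],[0,0,0,0,70],[0,0,0,0,80],[0,0,0,0,85],[0,0,-0.2,0,85],[0,0,-0.5,0,85],[0,0,-0.7,0,85]],
])

```text
time: 22.43
position: [0.5881, 0.0126, 0.0727]
eef_rot: [0.001, 0.983, 0.185, -0.005]
wrist_force: [-0.1, -0.2, -0.3]
finger_gap: 0.995
```

>>> servo_tool([
  [[0,0,-0.7,0,85],[0,0,-0.7,0,85],[0,0.3,-0.2,0,85],[0,0.7,0,0,85],[0,0.8,0,0,85],[0,0.7,0,0,85],[0,0.4,0,0,85],[0,0,0,0,85]],
])

```text
time: 23.1
position: [0.6359, -0.0979, 0.1571]
eef_rot: [0.004, 0.982, 0.187, 0.004]
wrist_force: [0.4, 0.9, -0.1]
finger_gap: 0.994
```

```bash
python3 st.py
python3 - <<'E'
from h import *
a,b=get_image("scene"),get_image("top")
c,st,_=blob(a,(256,200),60);print(c,st,ray("scene",c,.039))
print("proj top/base",proj("scene",[.5936,.012,.066]),proj("scene",[.5936,.012,.012]))
def crop(im,u,v,r): return cv2.resize(im[v-r:v+r,u-r:u+r],(390,390),interpolation=cv2.INTER_CUBIC)
cv2.imwrite("pics/c7.png",np.hstack([crop(a,257,205,30),crop(a,311,168,30)]))
E
```

```text
[ 0.01 -2.97  3.2 ] [ 0.63586 -0.0979   0.1571 ] [ 0.368 -0.93   0.009] -68.4 [ 0.4  0.9 -0.1] [-0.04  0.04 -0.  ] 0.99 84.92731565699013
[256.92574257 209.6650165 ] [246 195  23  30 606] [0.59317558 0.0132877  0.039     ]
proj top/base [256.93015207 201.90426132] [256.407273   217.83507599]
```

View pics/c7.png

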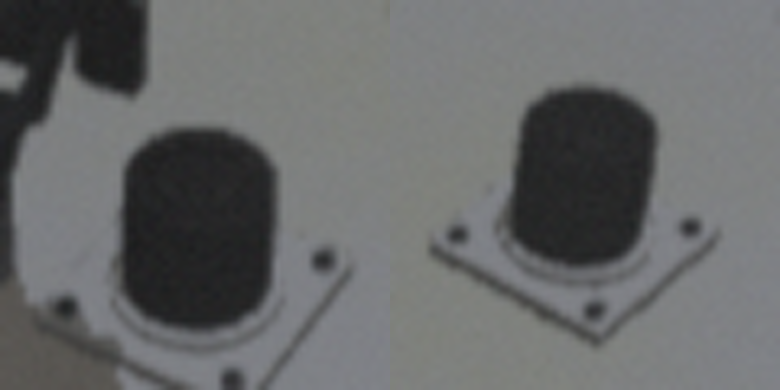

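The cover (left, crop centre 198,230) stands level and centred with its rim at the flange, just like the reference closed dock on the right. The gripper is clear of everything.

```bash
python3 -c "
from rig import *
print(hand_in())"
```

```text
the job is handed in; nothing more can be done
None
```

The slim lens stands in the open dock, the cover is screwed home over it, and the job is handed in at about 23 s. No verdict was reported. The main doubt is a brief overtightening, described below.

- **Lens:** it was lowered to the pad height without a measurable bump. Pictures from both cameras showed it upright and centred.
- **Thread start:** the cover was set on the thread and turned anticlockwise under about 5–12 N. It climbed, then dropped about 5.8 mm, close to the stated 6 mm. The rim height at the top of the climb is inferred from the gripper height (about 21.2 mm), not measured separately.
- **Screwing down:** after a regrip it was turned clockwise about 1.25 rad at 3.0 mm per rad until the rim met the flange, then on until it tightened.
- **Overtightening:** the first tightening overshot, to a reading of 0.64 N m against the 0.5 N m limit. I backed it off about 6.5° and retightened to a reading of about 0.35 N m, slightly above the 0.2–0.3 N m range. I could not measure whether the contact force passed 90 N during the overshoot.
- **Final check:** the cover looks level and centred with its rim at the flange, like the neighbouring closed dock. The gripper is open and clear of the cover. I did not re-measure the bystanders, but the arm's path kept clear of them.

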